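# Seat the build plate on the printer bed

## Task

Put the loose build plate back on the bed of the small plywood printer: slip its tongue in under the keeper bar at the back of the bed, then gently lower the front until the three ball feet sit fully home in the cone, the groove and on the flat pad, and let go. The plate must end level and squarely in place, and the two grey prints standing nearby must not be knocked over or shoved aside.

Things in the scene. Friction and masses are not known exactly. Their poses are not given: they have to be found in the camera images.
- plate_grip (a point): Centre of the black grip bar (20 mm thick in x, 80 long in y, 46 tall) on the loose aluminium build plate (160 x 140 x 6 mm, about 0.5 kg); half-way up the bar, 23 mm above the plate's top face, 43 mm above the undersides of the ball feet. x points to the tongue, z up.
- plate_foot (a point): Centre of the rear ball foot, under the plate, 55 mm towards the tongue from the grip bar's centre and 33 mm below plate_grip; same axes. The two front feet are at x = -55 mm, y = +50 and -50 mm from the bar's centre, at the same level. All are steel balls of 20 mm diameter.
- plate_tongue (a point): Middle of the end of the plate's tongue: a flat tab 40 mm wide and 6 mm thick that sticks 16 mm out of the plate's rear edge; its end is 96 mm from the grip bar's centre, 26 mm below plate_grip. Same axes.
- printer: Fixed plywood printer base, 200 (x) x 170 (y) x 40 mm tall; origin at the centre of its underside, x to the rear (keeper), z up. The fixed steel bed stands on a column squarely and centrally over it, but its height is NOT reported: the flat pad's upper face is anywhere from 60 to 130 mm above the table, to be felt. Home: grip bar exactly over this centre.
- seat_flat (a point): Point on the base's top (40 mm up) below the home spot of the rear foot, 55 mm behind the base's centre. Above it on the bed is the flat pad, 50 mm (x) by 40 mm (y), its face level; at home the undersides of all three feet are at the height of this face. The bed's deck, 188 x 150 mm, is 8 mm below it.
- seat_cone (a point): Point on the base's top below the cone seat, at x = -55, y = +50 mm from the base's centre. The cone, 24 mm wide at the mouth with 45 degree flanks, is in a 44 mm square block whose top is 8 mm above the flat pad's face: the foot sinks 8 mm into it.
- seat_groove (a point): Point on the base's top below the V groove, at x = -55, y = -50 mm from the base's centre. The groove runs along y, 24 mm wide at the mouth, 45 degree flanks, in a 44 mm block whose top is 8 mm above the flat pad's face: the foot sinks 8 mm into it.
- keeper (a point): Point on the base's level (40 mm up) below the front edge of the keeper: a fixed bar, x = 86 to 105 mm behind the base's centre, 72 mm wide, underside 23 mm and top 28 mm above the flat pad's face. Posts at y = +-30 mm leave 48 mm between them; a stop wall is at x = 100 mm.
- tongue_home (a point): Point on the base's level (40 mm up) below the home spot of the tongue's end, 96 mm behind the base's centre: 10 mm under the keeper, 3 mm below it, 4 mm from the stop wall. The plate fits in only with its front raised (8 to 12 degrees) and rear foot on or just over the pad: neither level nor straight down.
- print_a_mid (a point): Grey printed figurine, 84 mm tall, foot 48 mm across, standing loose; this point is 40 mm up its axis. To be left standing.
- print_b_mid (a point): Grey printed figurine, 88 mm tall, foot 52 mm across, standing loose; this point is 40 mm up its axis. To be left standing.
Not all that is in view belongs to the job. Leave any turquoise look-alike of the part that bears plate_grip alone.

How it is judged:
By the outcome, as a careful person would: the job done as asked, in the order asked, and still so for the second after the job is handed in, with the robot touching nothing.
It also fails if it takes over 50 s, if anything falls off the work surface, if the arm or the gripper's body presses on something with over 40 N, if the wrist force passes 120 N, or if a joint passes its speed limit or range.

## Robot

A 6-joint arm with a two-finger parallel gripper is mounted at the origin on the work surface. World frame = base frame: x ahead of the robot, y to its left, z up, the work surface at z = 0. Lengths are in mm, angles in rad, forces in N, time in s.
With the tool pointing down it reaches from about 275 to 1000 mm from the base axis. Payload 8.4 kg.
Tool frame: the origin (TCP) lies midway between the tips of the shut fingers; the grasp point (between the pads) lies 19 mm behind it; z points along the fingers, y is the line along which they close (so a half turn about z gives the same grasp; the last joint's range is limited). The gripper opens to 85 mm and grips with 20 to 120 N. Pads are 22 mm wide; open, the fingers measure 114 mm over their backs; the gripper's body (76 mm by 85 mm) begins 54 mm behind the grasp point. The pads swing forward as they close: fully open they stand 13 mm farther back than shut.
Start: joints at [-1.173, 0.353, 1.633, -0, 1.155, -0.002], TCP at [243.27, -575.715, 211.181] pointing down, gripper open.
Joint ranges: [-2.63, 2.63], [-0.92, 2.1], [0.06, 2.66], [-1.3, 4.44], [0, 2.69], [-3.02, 3.02]. Speed limits (rad/s): [2.22, 2.22, 2.79, 3.14, 3.14, 3.14].

## Interface

Orientations are given as [roll, pitch, yaw] about the fixed x, y, z axes, in that order (R = Rz(yaw) Ry(pitch) Rx(roll)).
In Python, from rig import monitor, imaging, r gives the robot as it stands.
- The arm moves only by the tool drive_tool, never from a script. Its argument "plan" is a list of rows, each an object of numbers: "x", "y", "z": the shift along the tool's x, y, z in units of 50 mm (1.0 is 50 mm); "ax", "ay", "az": the turn, a rotation vector about the tool's x, y, z in units of 6 degrees (1.0 is 6 degrees); "hand": the finger opening in mm, from 0 to 85.4. In form: [{"x": .., "y": .., "z": .., "ax": .., "ay": .., "az": .., "hand": ..}, ...]. A call has 1 to 8 rows; each row is the pose to reach, as a shift and turn from the pose commanded when the call began, along the tool's axes at that moment; what a row does not reach only later rows make up. A row lasts 1/10 s, in which the tool goes at most 50 mm and 8.59 degrees, less where a joint would pass 70% of its speed; a pose out of reach is approached as far as the arm can. A call with a gripper value outside its range is refused whole. The fingers move at their own pace and stop on an object; "grip_force" is the grip in N (left out, the last holds). Time passes only in rows, so rows that repeat a pose let the fingers close. It gives the time, the measured TCP pose, the force, the opening and the grip force at its end, in the units of the state.
- monitor.sense(): the state, without advancing time (a new reading comes with each control period).
- imaging.grab_frame(name): name is "scene" or "side" or "wrist"; returns the picture (400x640x3 uint8, red, green, blue); there is no depth.
- imaging.camera_info(name): a dict with "mtx" (3x3 intrinsics, pixels), "R" (3x3) and "t" (3): a world point X has camera coordinates R X + t. Camera axes: x right, y down, z forward; pixel columns grow to the right and rows downward; lengths in mm; the calibration is good to about 2 mm. A picture is of the moment at which its call begins: read the wrist's pose just before it. camera_info takes no time and is no camera call; for the wrist camera it gives the pose at the moment of the call.
- r.sign_off(): hands the job in; it is judged then, once.
The state is a dict: "clock": time; "qpos": joint angles; "qvel": joint speeds; "joint_efforts": joint torques, N m; "eef_pos": TCP position; "tcp_rot": TCP orientation; "contact_force": force on the tool from outside, world axes, zero at the start; "wrist_torque": the same for the moment, N m; "opening": opening from 0.0 (shut) to 1.0 (fully open); "grasp_force": force on a finger pad.
Only numpy, scipy, OpenCV 4.12 (cv2) and the standard library are available. Lean on these libraries where they do the work, as an engineer would, in place of code of your own. Each camera call takes 0.05 s, during which the arm holds its last target. There are 200 camera calls.

## Working session

There is one attempt and no reset: what is moved stays moved. The work goes in short steps, Python scripts to look and compute and a tool call to move; the robot and the scene stay as the last step left them, time stands still between calls to the robot, and variables do not carry over. Pictures are saved under pics/ and viewed, at most 11 in all, crops included, and the job is handed in when it is done.

Besides the shell and the picture viewer there is one more tool, called after "Call:" as name([rows], argument=value, ...), one row to a line, values as JSON. drive_tool: Moves the arm, as the interface text tells. Its arguments: {"type":"object","properties":{"plan":{"type":"array","items":{"type":"object","properties":{"x":{"type":"number"},"y":{"type":"number"},"z":{"type":"number"},"ax":{"type":"number"},"ay":{"type":"number"},"az":{"type":"number"},"hand":{"type":"number"}}}},"grip_force":{"type":"number"}},"required":["plan"]}

```bash
mkdir -p pics; ls; python3 - <<'E'
from rig import monitor, imaging, r
import cv2
for n in ("scene","side"):
    im=imaging.grab_frame(n); cv2.imwrite(f"pics/{n}0.png",im[:,:,::-1])
    c=imaging.camera_info(n); print(n,c)
s=monitor.sense(); print(s)
E
```

```text
pics
scene {'mtx': array([[473.92646312,   0.        , 319.14616146],
       [  0.        , 473.92646312, 197.8961529 ],
       [  0.        ,   0.        ,   1.        ]]), 'R': array([[-0.2445601 ,  0.96952711, -0.01440636],
       [ 0.61161801,  0.14271566, -0.77817456],
       [-0.75240532, -0.19912164, -0.6278828 ]]), 't': array([ 131.31801367, -279.01123156, 1565.35360539])}
side {'mtx': array([[416.59622775,   0.        , 313.33838344],
       [  0.        , 416.59622775, 203.30600611],
       [  0.        ,   0.        ,   1.        ]]), 'R': array([[-9.35246313e-01, -3.53997613e-01, -1.52222364e-04],
       [-2.31433530e-01,  6.11762602e-01, -7.56429138e-01],
       [ 2.67867233e-01, -7.07412333e-01, -6.54075635e-01]]), 't': array([470.17826316, 176.30059384, 835.53277111])}
{'clock': 0.1, 'qpos': array([-1.17340686e+00,  3.53586450e-01,  1.63405363e+00, -2.84093030e-05,
        1.15519788e+00, -2.41373976e-03]), 'qvel': array([-1.43137812e-04, -9.58331952e-04, -4.02003145e-03,  6.50175719e-04,
       -5.51863015e-05,  1.58421769e-03]), 'joint_efforts': array([-6.28818943e-04, -6.06357837e+01, -3.42819822e+01, -1.23398886e-04,
        4.06810781e-03, -2.13547230e-05]), 'eef_pos': array([ 243.08296413, -575.30438275,  210.53467331]), 'tcp_rot': array([-3.14034729e+00,  2.29707398e-05,  3.99814703e-01]), 'contact_force': array([-0.45530785,  0.45219968,  0.09441013]), 'wrist_torque': array([0.05435529, 0.01739433, 0.02750567]), 'grasp_force': 0.0, 'opening': 0.9987878366859247}
```

View pics/scene0.png

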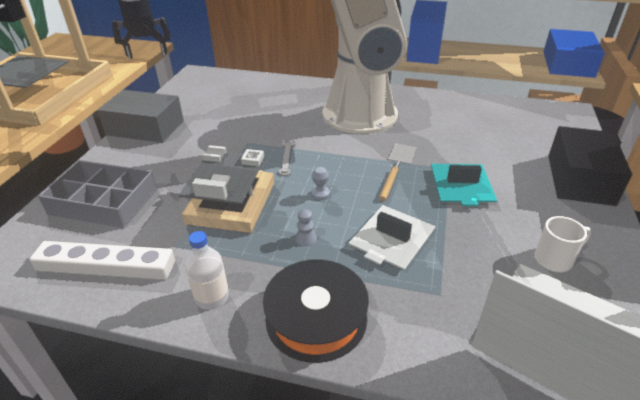

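View pics/side0.png

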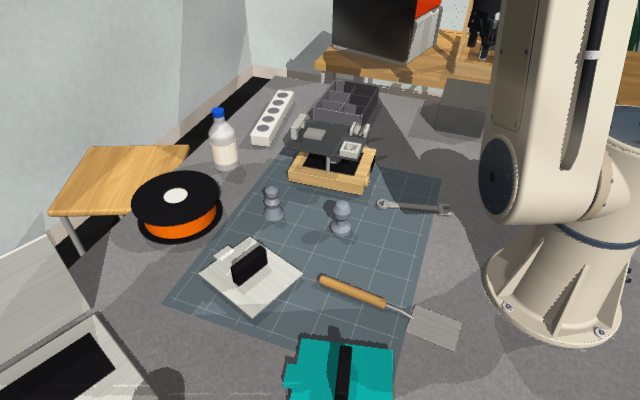

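Candidates for the plate: the white/grey plate with the black bar at scene (394,228) and side (250,268), or the turquoise look-alike at scene (463,178) and side (340,370), which I'll leave alone. The other black slab, at scene (228,190), is the printer's bed. I choose the white plate and will check it in close crops.

```bash
python3 - <<'E'
import cv2,numpy as np
a=cv2.imread("pics/scene0.png");b=cv2.imread("pics/side0.png")
def crop(im,u,v): 
    c=cv2.resize(im[v:v+100,u:u+133],(399,300),interpolation=cv2.INTER_CUBIC)
    for k in range(0,133,20): cv2.putText(c,str(u+k),(k*3,8),0,.3,(0,0,255)); cv2.line(c,(k*3,9),(k*3,13),(0,0,255))
    for k in range(20,100,20): cv2.putText(c,str(v+k),(0,k*3),0,.3,(0,0,255)); cv2.line(c,(20,k*3),(25,k*3),(0,0,255))
    return c
m=np.vstack([np.hstack([crop(a,330,185),crop(a,175,135)]),np.hstack([crop(b,185,225),crop(b,270,105)])])
cv2.imwrite("pics/m1.png",m)
E
```

```text
(no output)
```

View pics/m1.png

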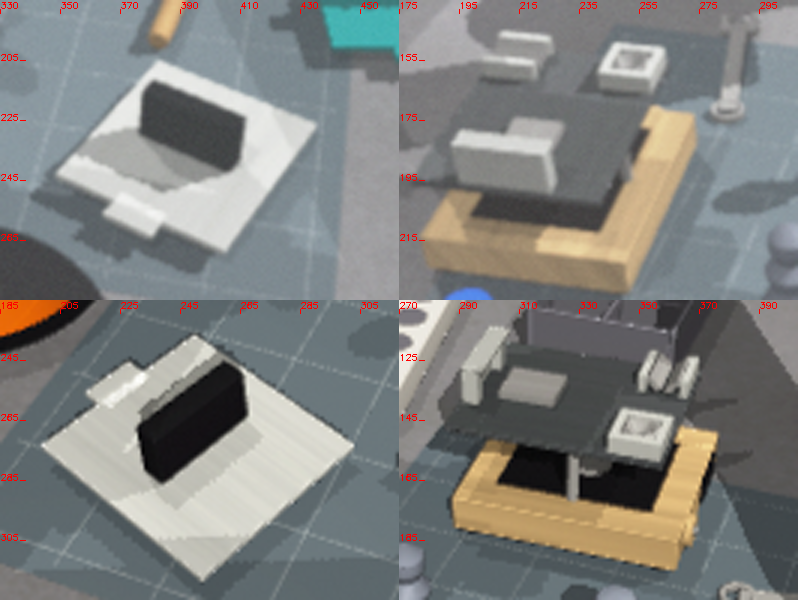

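The crops show the white plate with its tongue at scene (374,257) and side (223,252). The printer's keeper is at scene (343−…≈209,188), with the cone block at scene (253,156) and side (351,148). Next I fit both poses.

```bash
cat > h.py <<'E'
import numpy as np
from scipy.optimize import least_squares
from rig import monitor, imaging, r
C={n:imaging.camera_info(n) for n in("scene","side")}
def proj(c,X):
    p=c["mtx"]@(c["R"]@np.asarray(X,float)+c["t"]); return p[:2]/p[2]
def tw(q,p,h=0):
    c,s=np.cos(q[2]),np.sin(q[2]); return np.array([q[0]+c*p[0]-s*p[1],q[1]+s*p[0]+c*p[1],p[2]+h])
def ray(c,uv,z):
    d=c["R"].T@np.linalg.inv(c["mtx"])@np.array([*uv,1]); o=-c["R"].T@c["t"]; return o+d*(z-o[2])/d[2]
E
python3 - <<'E'
from h import *
P=[("scene",(348.3,242.7),(80,-70,20)),("scene",(382.7,205),(-80,-70,20)),("scene",(435.3,226.7),(-80,70,20)),("scene",(405,267.2),(80,70,20)),
("side",(199,273.3),(80,70,20)),("side",(250,236),(80,-70,20)),("side",(302.7,273.3),(-80,-70,20)),("side",(252.7,318),(-80,70,20))]
B=[("scene",(272.7,172.3),(-100,85,40)),("scene",(251.3,224.3),(100,85,40)),("scene",(183.7,213.3),(100,-85,40)),
("side",(288.7,171),(100,85,40)),("side",(361,186),(-100,85,40)),("side",(376,149),(-100,-85,40))]
H=[("scene",(253,155.8),(-55,50,8)),("side",(351,147.7),(-55,50,8)),("side",(314.3,133.7),(55,0,0))]
def fit(f,q0,L):
    s=least_squares(f,q0,loss="soft_l1"); print(s.x.round(3)); print(s.fun.reshape(-1,2).round(1).tolist())
    return s.x
fit(lambda q:np.ravel([proj(C[n],tw(q,p))-np.array(u) for n,u,p in P]),[600,100,0.],P)
fit(lambda q:np.ravel([proj(C[n],tw(q,p))-np.array(u) for n,u,p in B]+[proj(C[n],tw(q,p,q[3]))-np.array(u) for n,u,p in H]),[500,-200,0.,90],B)
for n,u in (("scene",(320,183)),("scene",(305,226)),("side",(341,217)),("side",(272,203))): print(n,ray(C[n],u,40).round())
E
```

```text
[ 5.69729e+02  1.83152e+02 -3.53000e-01]
[[0.3, -1.4], [-0.1, -1.5], [0.4, -2.2], [-0.1, -0.4], [-0.9, -0.2], [-0.6, -0.1], [0.2, -0.5], [-0.8, -0.3]]
[ 5.33253e+02 -2.28622e+02  5.60000e-02  1.09594e+02]
[[1.3, -0.7], [-0.0, -2.8], [-1.4, -0.2], [-1.9, -0.2], [1.8, -0.7], [-0.0, -0.1], [0.1, -0.7], [-0.8, 0.6], [-1.0, -0.0]]
scene [450. -19.  40.]
scene [615. -13.  40.]
side [443. -20.  40.]
side [610.  -9.  40.]
```

Plate at (570,183), yaw −0.35; printer at (533,−229), yaw 0.056, bed about 110 mm high. The prints are near (447,−20) and (612,−11). I'll go to a hover over the plate.

Call:
drive_tool([
  {"x":11.9,"y":-11.4,"z":-0.5,"az":-7.8,"hand":85},
  {"x":11.9,"y":-11.4,"z":-0.5,"az":-7.8,"hand":85},
  {"x":11.9,"y":-11.4,"z":-0.5,"az":-7.8,"hand":85},
  {"x":11.9,"y":-11.4,"z":-0.5,"az":-7.8,"hand":85},
  {"x":11.9,"y":-11.4,"z":-0.5,"az":-7.8,"hand":85},
  {"x":11.9,"y":-11.4,"z":-0.5,"az":-7.8,"hand":85},
  {"x":11.9,"y":-11.4,"z":-0.5,"az":-7.8,"hand":85},
  {"x":11.9,"y":-11.4,"z":-0.5,"az":-7.8,"hand":85},
])

```text
invalid input
```

```bash
cat >> h.py <<'E'
from scipy.spatial.transform import Rotation as Ro
def to(pos,rpy,frm=None):
    s=monitor.sense(); p0,R0=(s["eef_pos"],Ro.from_euler("xyz",s["tcp_rot"])) if frm is None else (np.array(frm[0]),Ro.from_euler("xyz",frm[1]))
    Rt=rpy if isinstance(rpy,Ro) else Ro.from_euler("xyz",rpy)
    d=R0.inv().apply(np.array(pos)-p0)/50; a=np.degrees((R0.inv()*Rt).as_rotvec())/6
    print("to:",d.round(3),a.round(3)); return d,a
def st():
    s=monitor.sense(); print("t",round(s["clock"],2),"pos",s["eef_pos"].round(1),"rpy",s["tcp_rot"].round(4),"F",s["contact_force"].round(1),"T",s["wrist_torque"].round(2),"op",round(s["opening"]*85.4,1),"g",round(s["grasp_force"],1),"q",s["qpos"].round(2))
E
python3 -c "
from h import *
st(); to((570,183,230),(np.pi,0,1.218))"
```

```text
t 0.1 pos [ 243.1 -575.3  210.5] rpy [-3.1403  0.      0.3998] F [-0.5  0.5  0.1] T [0.05 0.02 0.03] op 85.3 g 0.0 q [-1.17  0.35  1.63 -0.    1.16 -0.  ]
to: [ 11.926 -11.425  -0.375] [-1.100e-02 -5.000e-03 -7.813e+00]
```

Call:
drive_tool([
  {"x":0.7,"y":-0.7,"z":-0.1,"ax":0,"ay":0,"az":-0.5,"hand":85},
  {"x":1.4,"y":-1.35,"z":-0.2,"ax":0,"ay":0,"az":-1,"hand":85},
  {"x":2.1,"y":-2.0,"z":-0.3,"ax":0,"ay":0,"az":-1.5,"hand":85},
  {"x":2.8,"y":-2.7,"z":-0.4,"ax":0,"ay":0,"az":-2,"hand":85},
  {"x":3.5,"y":-3.4,"z":-0.5,"ax":0,"ay":0,"az":-2.5,"hand":85},
  {"x":4.2,"y":-4.0,"z":-0.5,"ax":0,"ay":0,"az":-3,"hand":85},
  {"x":4.9,"y":-4.7,"z":-0.5,"ax":0,"ay":0,"az":-3.5,"hand":85},
  {"x":5.6,"y":-5.4,"z":-0.5,"ax":0,"ay":0,"az":-4,"hand":85},
])

```text
clock: 0.9
eef_pos: [396.3, -216.2, 236.2]
tcp_rot: [3.141, -0.0, 0.82]
contact_force: [0.3, -0.2, -0.3]
opening: 0.993
grasp_force: 0.0
```

```bash
python3 -c "
from h import *
st(); to((570,183,230),(np.pi,0,1.218))"
```

```text
t 0.9 pos [ 396.3 -216.2  236.2] rpy [ 3.1414e+00 -1.0000e-04  8.2030e-01] F [ 0.3 -0.2 -0.3] T [ 0.01 -0.02  0.02] op 84.8 g 0.0 q [-0.5   0.05  1.96  0.    1.13  0.25]
to: [ 8.208 -2.904  0.124] [ 2.000e-03 -1.000e-03 -3.797e+00]
```

Call:
drive_tool([
  {"x":1,"y":-0.4,"z":0,"ax":0,"ay":0,"az":-0.5,"hand":85},
  {"x":2,"y":-0.8,"z":0,"ax":0,"ay":0,"az":-1,"hand":85},
  {"x":3,"y":-1.1,"z":0,"ax":0,"ay":0,"az":-1.5,"hand":85},
  {"x":4,"y":-1.5,"z":0,"ax":0,"ay":0,"az":-2,"hand":85},
  {"x":5,"y":-1.9,"z":0,"ax":0,"ay":0,"az":-2.5,"hand":85},
  {"x":5.9,"y":-2.2,"z":0,"ax":0,"ay":0,"az":-3,"hand":85},
  {"x":6.8,"y":-2.5,"z":0.3,"ax":0,"ay":0,"az":-3.5,"hand":85},
  {"x":7.6,"y":-2.8,"z":0.7,"ax":0,"ay":0,"az":-3.8,"hand":85},
])

```text
clock: 1.7
eef_pos: [550.9, 148.2, 206.0]
tcp_rot: [3.139, -0.001, 1.219]
contact_force: [0.8, -0.1, 0.3]
opening: 1.002
grasp_force: 0.0
```

```bash
python3 -c "
from h import *
st(); to((570,183,200),(np.pi,0,1.218))
c=imaging.camera_info('wrist'); im=imaging.grab_frame('wrist')
import cv2,pickle; cv2.imwrite('pics/w1.png',im[:,:,::-1]); pickle.dump(c,open('w1.pkl','wb'))
q=(570,183,-.353)
print([proj(c,tw(q,p)).round(1).tolist() for p in [(80,70,20),(80,-70,20),(-80,-70,20),(-80,70,20),(96,0,17),(10,40,66),(-10,40,66),(10,-40,66),(-10,-40,66)]])"
```

```text
t 1.7 pos [550.9 148.2 206. ] rpy [ 3.1394e+00 -1.5000e-03  1.2192e+00] F [ 0.8 -0.1  0.3] T [ 0.01 -0.   -0.07] op 85.6 g 0.0 q [ 0.26  0.27  1.76 -0.    1.11  0.61]
to: [0.786 0.119 0.122] [ 0.021 -0.014  0.011]
[[402.7, 73.8], [393.9, 204.5], [254.8, 204.5], [247.3, 73.6], [411.9, 142.5], [336.8, 102.7], [314.9, 102.7], [335.5, 188.0], [315.2, 188.0]]
```

View pics/w1.png

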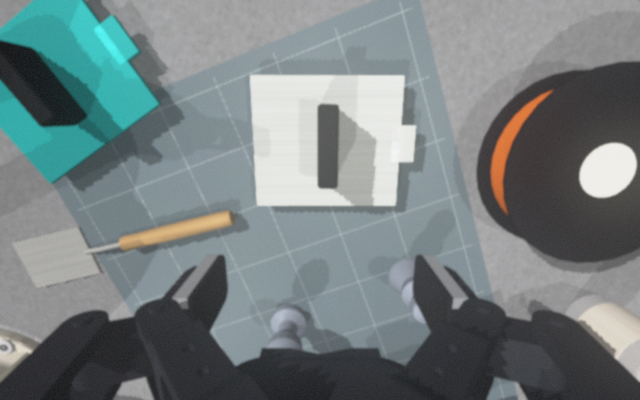

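The wrist view shows the white plate with corners at (250,75), (405,75), (396,206) and (257,206). The bar is at (328,146), and the tongue points right at (405,143). That corrects the plate to about (571.5,181.3) with yaw confirmed, so I'll descend.

```bash
python3 -c "
from h import *
st(); to((571.5,181.3,90),(np.pi,0,1.218));to((571.5,181.3,30),(np.pi,0,1.218))"
```

```text
t 1.75 pos [551.5 153.1 202.1] rpy [-3.1404e+00 -2.6000e-03  1.2214e+00] F [ 1.1  3.9 -1.8] T [ 0.14 -0.04 -0.03] op 85.1 g 0.0 q [0.27 0.28 1.76 0.   1.1  0.61]
to: [0.661 0.186 2.244] [-0.011 -0.025  0.033]
to: [0.658 0.188 3.444] [-0.011 -0.025  0.033]
```

Call:
drive_tool([
  {"x":0.2,"y":0.1,"z":0.6,"ax":0,"ay":0,"az":0,"hand":85},
  {"x":0.4,"y":0.15,"z":1.2,"ax":0,"ay":0,"az":0,"hand":85},
  {"x":0.5,"y":0.15,"z":1.8,"ax":0,"ay":0,"az":0,"hand":85},
  {"x":0.5,"y":0.15,"z":2.2,"ax":0,"ay":0,"az":0,"hand":85},
  {"x":0.5,"y":0.15,"z":2.2,"ax":0,"ay":0,"az":0,"hand":85},
  {"x":0.5,"y":0.15,"z":2.2,"ax":0,"ay":0,"az":0,"hand":85},
])

```text
clock: 2.35
eef_pos: [565.0, 166.4, 95.5]
tcp_rot: [-3.141, 0.001, 1.217]
contact_force: [0.3, -0.2, -0.6]
opening: 0.997
grasp_force: 0.0
```

```bash
python3 -c "
from h import *
st(); to((571.5,181.3,30),(np.pi,0,1.218))"
```

```text
t 2.35 pos [565.  166.4  95.5] rpy [-3.1409e+00  5.0000e-04  1.2166e+00] F [ 0.3 -0.2 -0.6] T [ 0.04 -0.05 -0.04] op 85.1 g 0.0 q [ 0.28  0.43  1.81 -0.    0.9   0.64]
to: [0.326 0.019 1.309] [-0.007  0.005 -0.013]
```

Call:
drive_tool([
  {"x":0.33,"y":0.02,"z":0.3,"ax":0,"ay":0,"az":0,"hand":85},
  {"x":0.33,"y":0.02,"z":0.6,"ax":0,"ay":0,"az":0,"hand":85},
  {"x":0.33,"y":0.02,"z":0.9,"ax":0,"ay":0,"az":0,"hand":85},
  {"x":0.33,"y":0.02,"z":1.15,"ax":0,"ay":0,"az":0,"hand":85},
  {"x":0.33,"y":0.02,"z":1.3,"ax":0,"ay":0,"az":0,"hand":85},
  {"x":0.33,"y":0.02,"z":1.3,"ax":0,"ay":0,"az":0,"hand":85},
  {"x":0.33,"y":0.02,"z":1.3,"ax":0,"ay":0,"az":0,"hand":85},
])

```text
clock: 3.05
eef_pos: [571.9, 181.5, 30.5]
tcp_rot: [-3.142, 0.0, 1.216]
contact_force: [-0.3, 0.3, 0.7]
opening: 0.997
grasp_force: 0.0
```

```bash
python3 -c "
from h import *
st(); to((571.5,181.3,30),(np.pi,0,1.218))"
```

```text
t 3.05 pos [571.9 181.5  30.5] rpy [-3.1415e+00  1.0000e-04  1.2165e+00] F [-0.3  0.3  0.7] T [ 0.02  0.01 -0.03] op 85.1 g 0.0 q [ 0.3   0.54  1.82 -0.    0.79  0.66]
to: [-0.006 -0.006  0.009] [-0.001  0.001 -0.015]
```

Call:
drive_tool([
  {"x":0,"y":0,"z":0,"ax":0,"ay":0,"az":0,"hand":40},
  {"x":0,"y":0,"z":0,"ax":0,"ay":0,"az":0,"hand":25},
  {"x":0,"y":0,"z":0,"ax":0,"ay":0,"az":0,"hand":10},
  {"x":0,"y":0,"z":0,"ax":0,"ay":0,"az":0,"hand":10},
  {"x":0,"y":0,"z":0,"ax":0,"ay":0,"az":0,"hand":10},
  {"x":0,"y":0,"z":0,"ax":0,"ay":0,"az":0,"hand":10},
  {"x":0,"y":0,"z":0,"ax":0,"ay":0,"az":0,"hand":10},
  {"x":0,"y":0,"z":0,"ax":0,"ay":0,"az":0,"hand":10},
], grip_force=70)

```text
clock: 3.85
eef_pos: [572.6, 181.7, 30.9]
tcp_rot: [3.14, -0.001, 1.217]
contact_force: [2.0, -1.1, 7.0]
opening: 0.215
grasp_force: 70.9
```

```bash
python3 -c "
from h import *
st()"
```

```text
t 3.85 pos [572.6 181.7  30.9] rpy [ 3.1404e+00 -8.0000e-04  1.2167e+00] F [ 2.  -1.1  7. ] T [-0.18 -0.31  0.02] op 18.4 g 70.9 q [ 0.3   0.54  1.82 -0.    0.79  0.66]
```

Call:
drive_tool([
  {"x":0,"y":0,"z":-0.15,"ax":0,"ay":0,"az":0,"hand":10},
  {"x":0,"y":0,"z":-0.5,"ax":0,"ay":0,"az":0,"hand":10},
  {"x":0,"y":0,"z":-1,"ax":0,"ay":0,"az":0,"hand":10},
  {"x":0,"y":0,"z":-1.6,"ax":0,"ay":0,"az":0,"hand":10},
  {"x":0,"y":0,"z":-2.3,"ax":0,"ay":0,"az":0,"hand":10},
  {"x":0,"y":0,"z":-3.1,"ax":0,"ay":0,"az":0,"hand":10},
  {"x":0,"y":0,"z":-3.7,"ax":0,"ay":0,"az":0,"hand":10},
  {"x":0,"y":0,"z":-4,"ax":0,"ay":0,"az":0,"hand":10},
])

```text
clock: 4.65
eef_pos: [571.9, 181.9, 232.7]
tcp_rot: [3.14, -0.001, 1.217]
contact_force: [0.1, -0.8, -5.7]
opening: 0.21
grasp_force: 69.7
```

```bash
python3 -c "
from h import *
st(); to((470,-229,245),(np.pi,0,np.pi/2+.056))"
```

```text
t 4.65 pos [571.9 181.9 232.7] rpy [ 3.1405e+00 -1.2000e-03  1.2167e+00] F [ 0.1 -0.8 -5.7] T [-0.   -0.03  0.04] op 17.9 g 69.7 q [0.31 0.29 1.67 0.   1.18 0.66]
to: [-8.414  0.938 -0.255] [ 0.013 -0.009 -3.916]
```

Call:
drive_tool([
  {"x":-0.4,"y":0.05,"z":0,"ax":0,"ay":0,"az":-0.2,"hand":10},
  {"x":-1.0,"y":0.1,"z":-0.1,"ax":0,"ay":0,"az":-0.5,"hand":10},
  {"x":-1.7,"y":0.2,"z":-0.2,"ax":0,"ay":0,"az":-0.8,"hand":10},
  {"x":-2.4,"y":0.3,"z":-0.25,"ax":0,"ay":0,"az":-1.1,"hand":10},
  {"x":-3.1,"y":0.35,"z":-0.25,"ax":0,"ay":0,"az":-1.4,"hand":10},
  {"x":-3.8,"y":0.4,"z":-0.25,"ax":0,"ay":0,"az":-1.8,"hand":10},
  {"x":-4.5,"y":0.5,"z":-0.25,"ax":0,"ay":0,"az":-2.1,"hand":10},
  {"x":-5.1,"y":0.6,"z":-0.25,"ax":0,"ay":0,"az":-2.4,"hand":10},
])

```text
clock: 5.45
eef_pos: [509.4, -69.2, 241.4]
tcp_rot: [-3.138, -0.0, 1.469]
contact_force: [1.8, 0.1, -6.0]
opening: 0.217
grasp_force: 69.6
```

Call:
drive_tool([
  {"x":-0.6,"y":0.0,"z":0,"ax":0,"ay":0,"az":-0.3,"hand":10},
  {"x":-1.2,"y":-0.1,"z":0,"ax":0,"ay":0,"az":-0.6,"hand":10},
  {"x":-1.8,"y":-0.2,"z":0,"ax":0,"ay":0,"az":-0.9,"hand":10},
  {"x":-2.3,"y":-0.25,"z":0,"ax":0,"ay":0,"az":-1.2,"hand":10},
  {"x":-2.7,"y":-0.3,"z":0,"ax":0,"ay":0,"az":-1.4,"hand":10},
  {"x":-3.0,"y":-0.4,"z":0,"ax":0,"ay":0,"az":-1.5,"hand":10},
  {"x":-3.1,"y":-0.4,"z":0,"ax":0,"ay":0,"az":-1.5,"hand":10},
  {"x":-3.1,"y":-0.4,"z":0,"ax":0,"ay":0,"az":-1.5,"hand":10},
])

```text
clock: 6.25
eef_pos: [474.9, -220.0, 241.9]
tcp_rot: [-3.14, -0.001, 1.624]
contact_force: [0.6, -0.3, -6.3]
opening: 0.209
grasp_force: 69.6
```

```bash
python3 -c "
from h import *
st(); to((470,-229,245),(np.pi,0,np.pi/2+.056))
c=imaging.camera_info('wrist'); im=imaging.grab_frame('wrist')
import cv2,pickle; cv2.imwrite('pics/w2.png',im[:,:,::-1]); pickle.dump(c,open('w2.pkl','wb'))"
```

```text
t 6.25 pos [ 474.9 -220.   241.9] rpy [-3.1398e+00 -1.2000e-03  1.6236e+00] F [ 0.6 -0.3 -6.3] T [-0.01 -0.01 -0.02] op 17.8 g 69.6 q [-0.44  0.17  1.81  0.    1.17 -0.49]
to: [-0.174 -0.108 -0.063] [-0.017 -0.012 -0.031]
```

View pics/w2.png

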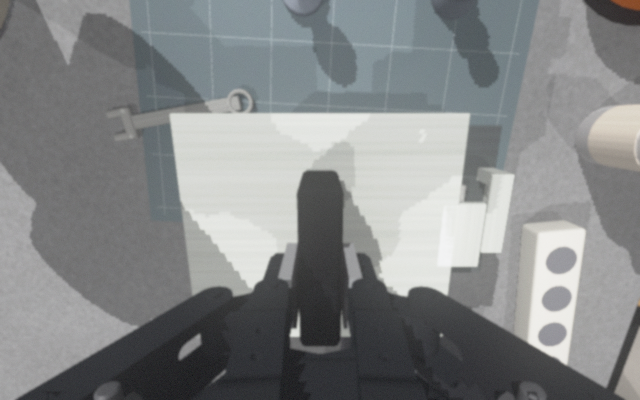

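The wrist view shows the plate held level, with rear-left corners at (170,113) and (469,113). The tongue end is at about (478,235), and the keeper sits behind it at (500,210). I'll zoom in there.

```bash
python3 -c "
import cv2,pickle,numpy as np
from h import *
im=cv2.imread('pics/w2.png'); c=cv2.resize(im[150:290,425:535],None,fx=4,fy=4,interpolation=cv2.INTER_CUBIC)
for k in range(0,110,10): cv2.putText(c,str(425+k),(k*4,8),0,.3,(0,0,255))
for k in range(10,140,10): cv2.putText(c,str(150+k),(0,k*4),0,.3,(0,0,255))
cv2.imwrite('pics/w2z.png',c)
w=pickle.load(open('w2.pkl','rb')); s=monitor.sense(); st()
q=(533.3,-228.6,.056)
for h in(105,110,115): print(h,[proj(w,tw(q,p,h)).round(1).tolist() for p in [(86,36,28),(105,36,28),(105,-36,28),(86,-36,28)]])
T=np.array([474.9,-220,241.9]);yaw=1.6236-np.pi/2
for uv in((170,113),(469,113)):
  X=ray(w,uv,T[2]-10.9); d=X-T; c_,s_=np.cos(yaw),np.sin(yaw); print(X.round(1),'plate-frame',(c_*d[0]+s_*d[1]).round(1),(-s_*d[0]+c_*d[1]).round(1))
"
```

```text
t 6.3 pos [ 475.3 -219.6  242.1] rpy [-3.1403e+00 -1.2000e-03  1.6241e+00] F [ 0.8 -0.5 -6.5] T [-0.02 -0.04 -0.02] op 18.6 g 69.6 q [-0.44  0.17  1.81  0.    1.17 -0.49]
105 [[485.7, 167.4], [507.6, 167.3], [495.4, 244.3], [474.9, 244.4]]
110 [[488.7, 168.3], [511.0, 168.3], [498.3, 246.5], [477.5, 246.6]]
115 [[491.7, 169.3], [514.5, 169.2], [501.3, 248.7], [480.1, 248.8]]
[ 391.8 -154.6  231. ] plate-frame -79.5 69.7
[ 550.3 -146.4  231. ] plate-frame 79.2 69.6
```

View pics/w2z.png

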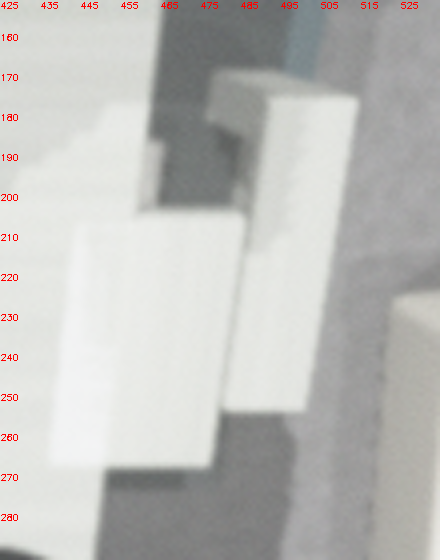

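```bash
python3 - <<'E'
from h import *
import pickle
C["w"]=pickle.load(open('w2.pkl','rb'))
B=[("scene",(272.7,172.3),(-100,85,40)),("scene",(251.3,224.3),(100,85,40)),("scene",(183.7,213.3),(100,-85,40)),
("side",(288.7,171),(100,85,40)),("side",(361,186),(-100,85,40)),("side",(376,149),(-100,-85,40))]
H=[("scene",(253,155.8),(-55,50,8)),("side",(351,147.7),(-55,50,8)),("side",(314.3,133.7),(55,0,0)),
("w",(492,173.8),(86,36,28)),("w",(514.5,174.2),(105,36,28)),("w",(501.2,252.5),(105,-36,28)),("w",(480.2,252.5),(86,-36,28))]
s=least_squares(lambda q:np.ravel([proj(C[n],tw(q,p))-np.array(u) for n,u,p in B]+[proj(C[n],tw(q,p,q[3]))-np.array(u) for n,u,p in H]),[533,-228,0.05,110],loss="soft_l1")
print(s.x.round(3),s.fun.reshape(-1,2).round(1).tolist())
E
```

```text
[ 5.34900e+02 -2.31070e+02  4.00000e-02  1.13133e+02] [[0.6, -0.1], [-2.1, -2.2], [-3.0, -0.3], [-2.4, -1.3], [0.7, -1.2], [-0.0, -0.3], [-0.9, -1.4], [-1.5, -1.1], [-1.1, -2.0], [0.3, -0.2], [0.2, -0.4], [-0.8, -0.3], [-0.7, -0.6]]
```

I want a better view of the bed beside the held plate, so I'll shift sideways.

Call:
drive_tool([
  {"x":-0.5,"y":0.1,"z":0,"ax":0,"ay":0,"az":0,"hand":10},
  {"x":-1.0,"y":0.2,"z":0,"ax":0,"ay":0,"az":0,"hand":10},
  {"x":-1.5,"y":0.3,"z":0,"ax":0,"ay":0,"az":0,"hand":10},
  {"x":-2.0,"y":0.4,"z":0,"ax":0,"ay":0,"az":0,"hand":10},
  {"x":-2.3,"y":0.5,"z":0,"ax":0,"ay":0,"az":0,"hand":10},
  {"x":-2.4,"y":0.5,"z":0,"ax":0,"ay":0,"az":0,"hand":10},
  {"x":-2.4,"y":0.5,"z":0,"ax":0,"ay":0,"az":0,"hand":10},
  {"x":-2.4,"y":0.5,"z":0,"ax":0,"ay":0,"az":0,"hand":10},
])

```text
clock: 7.1
eef_pos: [506.9, -337.3, 242.7]
tcp_rot: [-3.141, -0.001, 1.625]
contact_force: [-0.5, -0.2, -4.8]
opening: 0.211
grasp_force: 69.6
```

```bash
python3 -c "
from h import *
st()
c=imaging.camera_info('wrist'); im=imaging.grab_frame('wrist')
import cv2,pickle; cv2.imwrite('pics/w3.png',im[:,:,::-1]); pickle.dump(c,open('w3.pkl','wb'))
q=(534.9,-231.1,.04)
P=np.array([proj(c,tw(q,p,113)) for p in [(86,36,28),(105,-36,28),(-55,50,8),(55,0,0)]]); print(P.round())
u0,u1=max(0,int(P[:,0].min())-50),min(640,int(P[:,0].max())+40); v1=150
c=cv2.resize(im[0:v1,u0:u1,::-1],None,fx=3,fy=3,interpolation=cv2.INTER_CUBIC)
for k in range(0,u1-u0,20): cv2.putText(c,str(u0+k),(k*3,8),0,.3,(0,0,255))
for k in range(20,v1,20): cv2.putText(c,str(k),(0,k*3),0,.3,(0,0,255))
print(c.shape);cv2.imwrite('pics/w3z.png',c)"
```

```text
t 7.1 pos [ 506.9 -337.3  242.7] rpy [-3.1409e+00 -1.1000e-03  1.6254e+00] F [-0.5 -0.2 -4.8] T [0.02 0.03 0.04] op 18.0 g 69.6 q [-0.59  0.3   1.63  0.    1.21 -0.64]
[[481.  16.]
 [491. 117.]
 [294.   1.]
 [423.  72.]]
(450, 861, 3)
```

View pics/w3z.png

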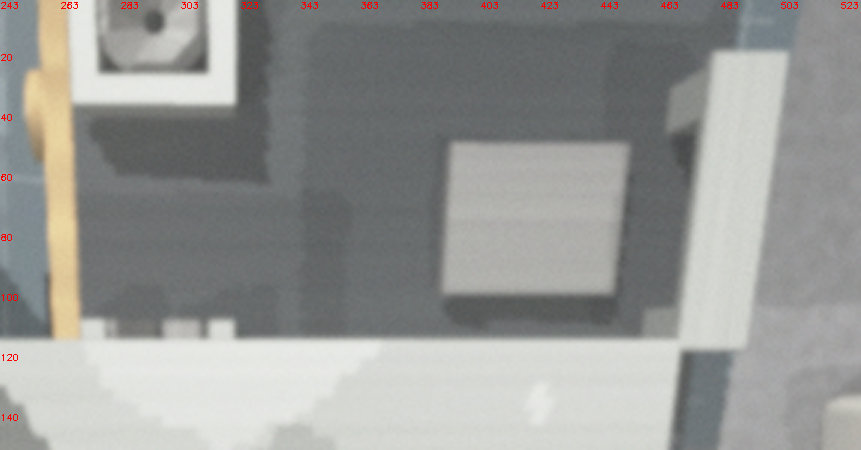

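```bash
python3 - <<'E'
from h import *
import pickle
C["w"]=pickle.load(open('w2.pkl','rb'));C["v"]=pickle.load(open('w3.pkl','rb'))
K=[("w",(492,173.8),(86,36,28)),("w",(514.5,174.2),(105,36,28)),("w",(501.2,252.5),(105,-36,28))]
V=[("v",(392.7,47.3),(30,20,0)),("v",(452.7,47.3),(80,20,0)),("v",(448,98),(80,-20,0)),("v",(390,98),(30,-20,0)),
("v",(480.7,17.3),(86,36,28)),("v",(505.7,17.3),(105,36,28)),("v",(492,116),(105,-36,28)),("v",(469.7,115.7),(86,-36,28)),
("v",(321.7,34.7),(-33,28,8)),("v",(267.3,34.7),(-77,28,8))]
for H in (V,V+K):
  s=least_squares(lambda q:np.ravel([proj(C[n],tw(q,p,q[3]))-np.array(u) for n,u,p in H]),[533,-228,0.05,110],loss="soft_l1")
  print(s.x.round(3),s.fun.reshape(-1,2).round(1).tolist())
E
```

```text
[ 5.35128e+02 -2.32281e+02  5.30000e-02  1.12376e+02] [[2.6, 0.4], [1.6, 0.4], [0.9, -0.5], [2.3, -0.6], [-0.6, -0.6], [-0.2, -0.6], [-0.9, 0.5], [-2.0, 0.8], [-0.7, 0.1], [-0.2, 0.1]]
[ 5.35044e+02 -2.32431e+02  5.20000e-02  1.13074e+02] [[2.6, 0.4], [1.8, 0.5], [1.1, -0.4], [2.3, -0.5], [-0.3, -0.6], [0.1, -0.6], [-0.6, 0.8], [-1.8, 1.0], [-0.8, 0.1], [-0.4, 0.0], [-0.2, 0.1], [-0.3, -0.3], [-0.3, -0.3]]
```

Refined printer pose: (535,−232.3), yaw 0.053, h≈113. The plate is held centred and square. Next I'll plan the tilted approach.

```bash
cat >> h.py <<'E'
PR=[535.0,-232.3,.053]; HG=113.0; GO=12.1
def pose(dx,c,th,dy=0,h=HG):
    "rear foot centre dx from home in x, underside c above h, front raised th deg"
    Rp=Ro.from_euler("z",PR[2])*Ro.from_euler("y",th,degrees=True)
    foot=tw(PR,(55+dx,dy,h+10+c)); Rt=Rp*Ro.from_euler("z",np.pi/2)*Ro.from_euler("x",np.pi)
    return foot-Rp.apply([55,0,-33])+GO*Rt.apply([0,0,1]),Rt
def footnow():
    s=monitor.sense(); Rt=Ro.from_euler("xyz",s["tcp_rot"]); Rp=Rt*(Ro.from_euler("z",np.pi/2)*Ro.from_euler("x",np.pi)).inv()
    f=s["eef_pos"]-GO*Rt.apply([0,0,1])+Rp.apply([55,0,-33]); d=f[:2]-PR[:2]; c,q=np.cos(PR[2]),np.sin(PR[2])
    e=Rp.as_euler("ZYX",degrees=True)
    print("foot dx %.1f dy %.1f underside z %.1f"%(c*d[0]+q*d[1]-55,-q*d[0]+c*d[1],f[2]-10),"yaw/pitch/roll",e.round(2))
E
python3 -c "
from h import *
st(); footnow(); 
for c in (60,5): p=pose(-19,c,10); print(p[0].round(1)); to(*p)"
```

```text
t 7.15 pos [ 506.9 -337.4  242.8] rpy [-3.1411e+00 -8.0000e-04  1.6255e+00] F [-0.4 -0.4 -4.9] T [ 0.05  0.01 -0.01] op 18.0 g 69.6 q [-0.59  0.3   1.63  0.    1.21 -0.64]
foot dx -33.6 dy -103.3 underside z 211.9 yaw/pitch/roll [3.14 0.03 0.05]
[ 520.5 -233.1  213.1]
to: [2.067 0.385 0.595] [ 1.662 -0.006  0.017]
[ 520.5 -233.1  158.1]
to: [2.066 0.386 1.695] [ 1.662 -0.006  0.017]
```

Call:
drive_tool([
  {"x":0.5,"y":0.1,"z":0,"ax":0.3,"ay":0,"az":0,"hand":10},
  {"x":1.0,"y":0.2,"z":0,"ax":0.7,"ay":0,"az":0,"hand":10},
  {"x":1.5,"y":0.3,"z":0,"ax":1.1,"ay":0,"az":0,"hand":10},
  {"x":1.9,"y":0.39,"z":0.1,"ax":1.5,"ay":0,"az":0,"hand":10},
  {"x":2.07,"y":0.39,"z":0.3,"ax":1.66,"ay":0,"az":0.02,"hand":10},
  {"x":2.07,"y":0.39,"z":0.5,"ax":1.66,"ay":0,"az":0.02,"hand":10},
  {"x":2.07,"y":0.39,"z":0.6,"ax":1.66,"ay":0,"az":0.02,"hand":10},
  {"x":2.07,"y":0.39,"z":0.6,"ax":1.66,"ay":0,"az":0.02,"hand":10},
])

```text
clock: 7.95
eef_pos: [520.1, -234.7, 211.9]
tcp_rot: [-2.967, -0.0, 1.622]
contact_force: [-1.2, -0.6, -5.2]
opening: 0.215
grasp_force: 69.5
```

```bash
python3 -c "
from h import *
st(); footnow(); 
for c in (20,7): p=pose(-19,c,10); to(*p)"
```

```text
t 7.95 pos [ 520.1 -234.7  211.9] rpy [-2.9666e+00 -3.0000e-04  1.6222e+00] F [-1.2 -0.6 -5.2] T [-0.01 -0.25 -0.03] op 18.4 g 69.5 q [-0.38  0.36  1.63 -0.08  1.31 -0.41]
foot dx -19.5 dy -1.6 underside z 171.8 yaw/pitch/roll [ 2.95 10.03  0.02]
to: [0.031 0.145 0.762] [-0.004 -0.005 -0.014]
to: [0.031 0.19  1.018] [-0.004 -0.005 -0.014]
```

Call:
drive_tool([
  {"x":0.01,"y":0.03,"z":0.2,"ax":0,"ay":0,"az":0,"hand":10},
  {"x":0.02,"y":0.08,"z":0.45,"ax":0,"ay":0,"az":0,"hand":10},
  {"x":0.02,"y":0.13,"z":0.7,"ax":0,"ay":0,"az":0,"hand":10},
  {"x":0.02,"y":0.17,"z":0.9,"ax":0,"ay":0,"az":0,"hand":10},
  {"x":0.02,"y":0.19,"z":1.0,"ax":0,"ay":0,"az":0,"hand":10},
  {"x":0.02,"y":0.19,"z":1.0,"ax":0,"ay":0,"az":0,"hand":10},
  {"x":0.02,"y":0.19,"z":1.0,"ax":0,"ay":0,"az":0,"hand":10},
])

```text
clock: 8.65
eef_pos: [521.9, -233.2, 162.1]
tcp_rot: [-2.968, 0.0, 1.623]
contact_force: [-0.5, 0.9, -5.3]
opening: 0.213
grasp_force: 69.5
```

```bash
python3 -c "
from h import *
st(); footnow(); 
for c in (0,): p=pose(-19,c,10); to(*p)
import cv2
im=imaging.grab_frame('side')[90:210,270:400,::-1]; cv2.imwrite('pics/s4.png',cv2.resize(im,None,fx=5,fy=5,interpolation=cv2.INTER_CUBIC))"
```

```text
t 8.65 pos [ 521.9 -233.2  162.1] rpy [-2.9679e+00  3.0000e-04  1.6230e+00] F [-0.5  0.9 -5.3] T [ 0.02 -0.29 -0.03] op 18.2 g 69.5 q [-0.38  0.41  1.68 -0.08  1.21 -0.4 ]
foot dx -17.6 dy -0.2 underside z 122.0 yaw/pitch/roll [ 2.99  9.95 -0.01]
to: [0.004 0.004 0.182] [ 0.008  0.001 -0.008]
```

View pics/s4.png

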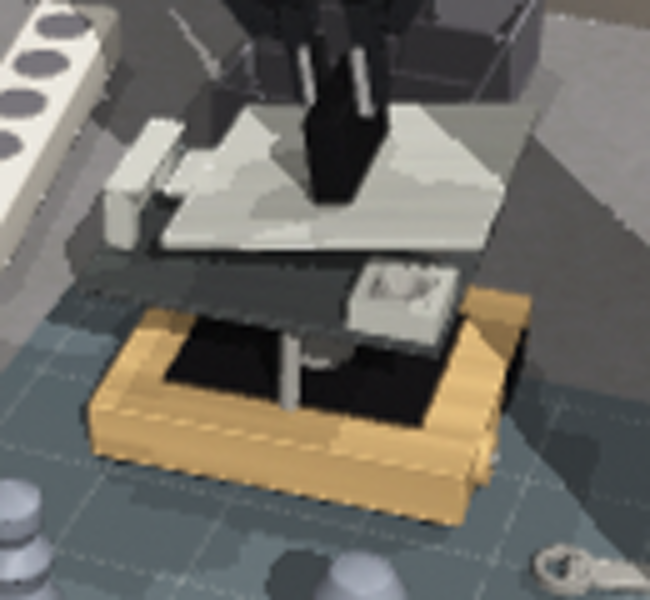

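The side view shows the plate rear-down, with the tongue at crop (190,175) just in front of the keeper (145,170). The front feet are clear of the blocks. Now I'll feel for the pad.

Call:
drive_tool([
  {"x":0,"y":0.005,"z":0.02,"ax":0,"ay":0,"az":0,"hand":10},
  {"x":0,"y":0.005,"z":0.035,"ax":0,"ay":0,"az":0,"hand":10},
  {"x":0,"y":0.01,"z":0.05,"ax":0,"ay":0,"az":0,"hand":10},
  {"x":0,"y":0.01,"z":0.065,"ax":0,"ay":0,"az":0,"hand":10},
  {"x":0,"y":0.015,"z":0.08,"ax":0,"ay":0,"az":0,"hand":10},
  {"x":0,"y":0.015,"z":0.09,"ax":0,"ay":0,"az":0,"hand":10},
  {"x":0,"y":0.02,"z":0.1,"ax":0,"ay":0,"az":0,"hand":10},
  {"x":0,"y":0.02,"z":0.1,"ax":0,"ay":0,"az":0,"hand":10},
])

```text
clock: 9.5
eef_pos: [521.8, -233.1, 156.8]
tcp_rot: [-2.968, 0.0, 1.623]
contact_force: [0.2, 0.2, -5.3]
opening: 0.212
grasp_force: 69.6
```

```bash
python3 -c "
from h import *
st(); footnow()"
```

```text
t 9.5 pos [ 521.8 -233.1  156.8] rpy [-2.9676e+00  1.0000e-04  1.6230e+00] F [ 0.2  0.2 -5.3] T [ 0.   -0.24  0.02] op 18.1 g 69.6 q [-0.38  0.42  1.68 -0.08  1.2  -0.4 ]
foot dx -17.7 dy -0.1 underside z 116.7 yaw/pitch/roll [ 2.99  9.97 -0.01]
```

Not touching yet; continue down in small steps.

Call:
drive_tool([
  {"x":0,"y":0.002,"z":0.015,"ax":0,"ay":0,"az":0,"hand":10},
  {"x":0,"y":0.005,"z":0.025,"ax":0,"ay":0,"az":0,"hand":10},
  {"x":0,"y":0.005,"z":0.035,"ax":0,"ay":0,"az":0,"hand":10},
  {"x":0,"y":0.01,"z":0.045,"ax":0,"ay":0,"az":0,"hand":10},
  {"x":0,"y":0.01,"z":0.05,"ax":0,"ay":0,"az":0,"hand":10},
  {"x":0,"y":0.01,"z":0.05,"ax":0,"ay":0,"az":0,"hand":10},
])

```text
clock: 10.1
eef_pos: [521.8, -233.1, 154.3]
tcp_rot: [-2.968, 0.0, 1.623]
contact_force: [-0.0, 0.3, -5.3]
opening: 0.214
grasp_force: 69.6
```

```bash
python3 -c "
from h import *
st(); footnow()"
```

```text
t 10.1 pos [ 521.8 -233.1  154.3] rpy [-2.9677e+00  1.0000e-04  1.6230e+00] F [-0.   0.3 -5.3] T [ 0.02 -0.32  0.05] op 18.3 g 69.6 q [-0.38  0.42  1.68 -0.08  1.2  -0.4 ]
foot dx -17.6 dy -0.2 underside z 114.2 yaw/pitch/roll [ 2.99  9.97 -0.01]
```

Call:
drive_tool([
  {"x":0,"y":0,"z":0.01,"ax":0,"ay":0,"az":0,"hand":10},
  {"x":0,"y":0,"z":0.02,"ax":0,"ay":0,"az":0,"hand":10},
  {"x":0,"y":0.005,"z":0.03,"ax":0,"ay":0,"az":0,"hand":10},
  {"x":0,"y":0.005,"z":0.035,"ax":0,"ay":0,"az":0,"hand":10},
  {"x":0,"y":0.005,"z":0.04,"ax":0,"ay":0,"az":0,"hand":10},
  {"x":0,"y":0.005,"z":0.04,"ax":0,"ay":0,"az":0,"hand":10},
])

```text
clock: 10.7
eef_pos: [521.7, -233.2, 152.9]
tcp_rot: [-2.968, 0.0, 1.623]
contact_force: [-3.7, 0.5, 4.9]
opening: 0.212
grasp_force: 70.8
```

```bash
python3 -c "
from h import *
st(); footnow()"
```

```text
t 10.7 pos [ 521.7 -233.2  152.9] rpy [-2.9677e+00  4.0000e-04  1.6229e+00] F [-3.7  0.5  4.9] T [ 0.07  0.49 -0.01] op 18.1 g 70.8 q [-0.38  0.42  1.68 -0.08  1.2  -0.39]
foot dx -17.8 dy -0.3 underside z 112.8 yaw/pitch/roll [ 2.98  9.96 -0.02]
```

Contact at about 113 mm, which agrees with vision. I'll lift about 1.5 mm and slide the tongue in.

```bash
python3 -c "
from h import *
for d in (-17.7,-9,-0.5): p=pose(d,2,10); to(*p)"
```

```text
to: [ 0.005 -0.006 -0.043] [ 0.007  0.003 -0.009]
to: [ 0.005  0.165 -0.073] [ 0.007  0.003 -0.009]
to: [ 0.005  0.333 -0.103] [ 0.007  0.003 -0.009]
```

Call:
drive_tool([
  {"x":0,"y":-0.005,"z":-0.045,"ax":0,"ay":0,"az":0,"hand":10},
  {"x":0.005,"y":0.05,"z":-0.055,"ax":0,"ay":0,"az":0,"hand":10},
  {"x":0.005,"y":0.11,"z":-0.065,"ax":0,"ay":0,"az":0,"hand":10},
  {"x":0.005,"y":0.17,"z":-0.075,"ax":0,"ay":0,"az":0,"hand":10},
  {"x":0.005,"y":0.23,"z":-0.085,"ax":0,"ay":0,"az":0,"hand":10},
  {"x":0.005,"y":0.28,"z":-0.095,"ax":0,"ay":0,"az":0,"hand":10},
  {"x":0.005,"y":0.32,"z":-0.1,"ax":0,"ay":0,"az":0,"hand":10},
  {"x":0.005,"y":0.32,"z":-0.1,"ax":0,"ay":0,"az":0,"hand":10},
])

```text
clock: 11.5
eef_pos: [538.7, -232.0, 154.5]
tcp_rot: [-2.968, 0.0, 1.623]
contact_force: [-0.4, 0.6, -6.4]
opening: 0.216
grasp_force: 69.6
```

```bash
python3 -c "
from h import *
st(); footnow()
for th in (8,6,4,2.5,2,0): p=pose(0,.7,th); to(*p)
import cv2
im=imaging.grab_frame('side')[90:210,270:400,::-1]; im2=imaging.grab_frame('scene')[120:240,170:300,::-1]
cv2.imwrite('pics/s5.png',cv2.resize(np.hstack([im,im2]),None,fx=3,fy=3,interpolation=cv2.INTER_CUBIC))"
```

```text
t 11.5 pos [ 538.7 -232.   154.5] rpy [-2.9679e+00  2.0000e-04  1.6231e+00] F [-0.4  0.6 -6.4] T [ 0.02 -0.27  0.04] op 18.5 g 69.6 q [-0.37  0.44  1.65 -0.08  1.21 -0.39]
foot dx -0.8 dy 0.1 underside z 114.4 yaw/pitch/roll [ 2.99  9.95 -0.01]
to: [-0.003  0.004  0.048] [-0.325  0.001 -0.007]
to: [-0.003 -0.009  0.087] [-0.659  0.001 -0.007]
to: [-0.003 -0.02   0.127] [-0.992  0.001 -0.007]
to: [-0.003 -0.028  0.157] [-1.242e+00  1.000e-03 -7.000e-03]
to: [-0.003 -0.03   0.167] [-1.325e+00  1.000e-03 -7.000e-03]
to: [-0.003 -0.039  0.207] [-1.659e+00  1.000e-03 -7.000e-03]
```

View pics/s5.png

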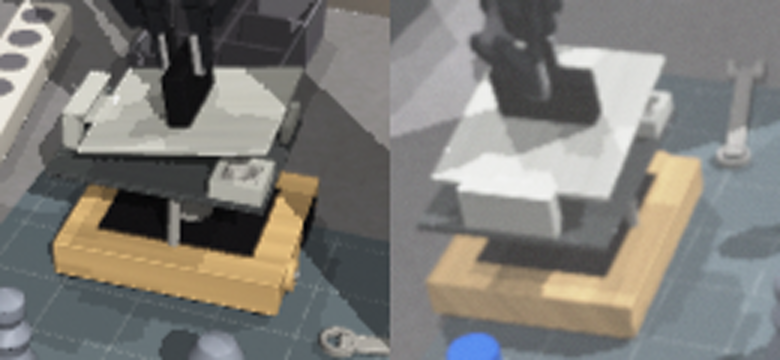

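The tongue is under the keeper, at the left end of the plate in both views, with no contact force. I'll lower the front.

Call:
drive_tool([
  {"x":0,"y":0.015,"z":0.02,"ax":-0.1,"ay":0,"az":0,"hand":10},
  {"x":0,"y":0.005,"z":0.04,"ax":-0.25,"ay":0,"az":0,"hand":10},
  {"x":0,"y":0,"z":0.06,"ax":-0.4,"ay":0,"az":0,"hand":10},
  {"x":0,"y":-0.005,"z":0.08,"ax":-0.6,"ay":0,"az":0,"hand":10},
  {"x":0,"y":-0.015,"z":0.1,"ax":-0.75,"ay":0,"az":0,"hand":10},
  {"x":0,"y":-0.02,"z":0.115,"ax":-0.9,"ay":0,"az":0,"hand":10},
  {"x":0,"y":-0.02,"z":0.12,"ax":-0.98,"ay":0,"az":0,"hand":10},
  {"x":0,"y":-0.02,"z":0.12,"ax":-0.98,"ay":0,"az":0,"hand":10},
])

```text
clock: 12.4
eef_pos: [536.1, -232.1, 148.9]
tcp_rot: [-3.071, 0.0, 1.623]
contact_force: [-0.8, 0.2, -5.4]
opening: 0.211
grasp_force: 69.6
```

```bash
python3 -c "
from h import *
st(); footnow()
for th in (3,2,1.5,1): p=pose(0,.5,th); to(*p)"
```

```text
t 12.4 pos [ 536.1 -232.1  148.9] rpy [-3.0708e+00  2.0000e-04  1.6227e+00] F [-0.8  0.2 -5.4] T [-0.02 -0.06  0.03] op 18.1 g 69.6 q [-0.39  0.39  1.73 -0.03  1.08 -0.43]
foot dx -0.5 dy 0.0 underside z 114.2 yaw/pitch/roll [ 2.97  4.06 -0.01]
to: [-0.002  0.004  0.033] [-0.176  0.001 -0.011]
to: [-0.002 -0.003  0.052] [-0.343  0.001 -0.011]
to: [-0.002 -0.006  0.062] [-0.426  0.001 -0.011]
to: [-0.002 -0.009  0.072] [-0.51   0.001 -0.011]
```

Call:
drive_tool([
  {"x":0,"y":0.002,"z":0.01,"ax":-0.06,"ay":0,"az":0,"hand":10},
  {"x":0,"y":0.002,"z":0.02,"ax":-0.12,"ay":0,"az":0,"hand":10},
  {"x":0,"y":0,"z":0.03,"ax":-0.18,"ay":0,"az":0,"hand":10},
  {"x":0,"y":0,"z":0.04,"ax":-0.25,"ay":0,"az":0,"hand":10},
  {"x":0,"y":-0.003,"z":0.05,"ax":-0.34,"ay":0,"az":0,"hand":10},
  {"x":0,"y":-0.003,"z":0.05,"ax":-0.34,"ay":0,"az":0,"hand":10},
])

```text
clock: 13.0
eef_pos: [535.8, -232.1, 146.3]
tcp_rot: [-3.106, 0.0, 1.623]
contact_force: [-0.3, 0.2, -4.9]
opening: 0.216
grasp_force: 69.6
```

```bash
python3 -c "
from h import *
st(); footnow()
for th in (1,.5,0): p=pose(0,.3,th); to(*p)"
```

```text
t 13.0 pos [ 535.8 -232.1  146.3] rpy [-3.1064e+00  1.0000e-04  1.6228e+00] F [-0.3  0.2 -4.9] T [ 0.08 -0.09  0.04] op 18.4 g 69.6 q [-0.4   0.38  1.76 -0.02  1.04 -0.44]
foot dx 0.0 dy 0.1 underside z 113.5 yaw/pitch/roll [ 2.98  2.02 -0.01]
to: [-0.003 -0.008  0.023] [-0.17   0.001 -0.01 ]
to: [-0.003 -0.011  0.032] [-0.253  0.001 -0.01 ]
to: [-0.003 -0.014  0.042] [-0.336  0.001 -0.01 ]
```

Call:
drive_tool([
  {"x":0,"y":-0.002,"z":0.006,"ax":-0.05,"ay":0,"az":0,"hand":10},
  {"x":0,"y":-0.004,"z":0.012,"ax":-0.1,"ay":0,"az":0,"hand":10},
  {"x":0,"y":-0.006,"z":0.018,"ax":-0.14,"ay":0,"az":0,"hand":10},
  {"x":0,"y":-0.008,"z":0.024,"ax":-0.18,"ay":0,"az":0,"hand":10},
  {"x":0,"y":-0.01,"z":0.028,"ax":-0.22,"ay":0,"az":0,"hand":10},
  {"x":0,"y":-0.01,"z":0.028,"ax":-0.22,"ay":0,"az":0,"hand":10},
])

```text
clock: 13.6
eef_pos: [535.4, -232.2, 145.0]
tcp_rot: [-3.129, 0.0, 1.623]
contact_force: [-0.5, 0.1, -4.1]
opening: 0.216
grasp_force: 69.7
```

```bash
python3 -c "
from h import *
st(); footnow()
for th in (.5,.2,0): p=pose(0,0,th); to(*p)"
```

```text
t 13.6 pos [ 535.4 -232.2  145. ] rpy [-3.1293e+00  2.0000e-04  1.6229e+00] F [-0.5  0.1 -4.1] T [-0.05  0.   -0.06] op 18.4 g 69.7 q [-0.41  0.37  1.78 -0.01  1.01 -0.46]
foot dx 0.1 dy 0.1 underside z 113.4 yaw/pitch/roll [ 2.98  0.71 -0.01]
to: [-0.002 -0.004  0.012] [-0.034  0.002 -0.009]
to: [-0.002 -0.006  0.017] [-0.084  0.002 -0.009]
to: [-0.002 -0.008  0.021] [-0.118  0.002 -0.009]
```

Fz is drifting up slightly, so one contact may just be beginning. The last bit, slowly.

Call:
drive_tool([
  {"x":0,"y":-0.002,"z":0.004,"ax":-0.03,"ay":0,"az":0,"hand":10},
  {"x":0,"y":-0.004,"z":0.008,"ax":-0.06,"ay":0,"az":0,"hand":10},
  {"x":0,"y":-0.006,"z":0.012,"ax":-0.09,"ay":0,"az":0,"hand":10},
  {"x":0,"y":-0.008,"z":0.016,"ax":-0.12,"ay":0,"az":0,"hand":10},
  {"x":0,"y":-0.008,"z":0.016,"ax":-0.12,"ay":0,"az":0,"hand":10},
])

```text
clock: 14.1
eef_pos: [535.1, -232.2, 144.3]
tcp_rot: [3.141, 0.0, 1.623]
contact_force: [0.5, 0.7, -1.2]
opening: 0.211
grasp_force: 70.0
```

```bash
python3 -c "
from h import *
st(); footnow()"
```

```text
t 14.1 pos [ 535.1 -232.2  144.3] rpy [3.1411e+00 3.0000e-04 1.6228e+00] F [ 0.5  0.7 -1.2] T [ 0.07  0.04 -0.02] op 18.0 g 70.0 q [-0.41  0.36  1.79 -0.    0.99 -0.46]
foot dx 0.1 dy 0.0 underside z 113.5 yaw/pitch/roll [ 2.98 -0.03 -0.02]
```

Call:
drive_tool([
  {"x":0,"y":0,"z":0.004,"ax":0,"ay":0,"az":0,"hand":10},
  {"x":0,"y":0,"z":0.008,"ax":0,"ay":0,"az":0,"hand":10},
  {"x":0,"y":0,"z":0.012,"ax":0,"ay":0,"az":0,"hand":10},
  {"x":0,"y":0,"z":0.012,"ax":0,"ay":0,"az":0,"hand":10},
])

```text
clock: 14.5
eef_pos: [535.3, -232.3, 144.2]
tcp_rot: [3.141, 0.0, 1.623]
contact_force: [-2.6, 0.7, 6.1]
opening: 0.216
grasp_force: 71.1
```

```bash
python3 -c "
from h import *
st(); footnow()"
```

```text
t 14.5 pos [ 535.3 -232.3  144.2] rpy [3.1412e+00 4.0000e-04 1.6229e+00] F [-2.6  0.7  6.1] T [ 0.19  0.5  -0.04] op 18.5 g 71.1 q [-0.41  0.36  1.79 -0.    0.99 -0.46]
foot dx 0.3 dy -0.0 underside z 113.3 yaw/pitch/roll [ 2.99 -0.02 -0.03]
```

Seated with a light load. I'll ease the grip, then open.

Call:
drive_tool([
  {"x":0,"y":0,"z":0,"ax":0,"ay":0,"az":0,"hand":10},
  {"x":0,"y":0,"z":0,"ax":0,"ay":0,"az":0,"hand":10},
  {"x":0,"y":0,"z":0,"ax":0,"ay":0,"az":0,"hand":22},
  {"x":0,"y":0,"z":0,"ax":0,"ay":0,"az":0,"hand":24},
  {"x":0,"y":0,"z":0,"ax":0,"ay":0,"az":0,"hand":27},
  {"x":0,"y":0,"z":0,"ax":0,"ay":0,"az":0,"hand":30},
  {"x":0,"y":0,"z":0,"ax":0,"ay":0,"az":0,"hand":35},
  {"x":0,"y":0,"z":0,"ax":0,"ay":0,"az":0,"hand":40},
], grip_force=20)

```text
clock: 15.3
eef_pos: [535.1, -232.2, 143.5]
tcp_rot: [-3.142, 0.0, 1.623]
contact_force: [-0.3, 0.4, 0.6]
opening: 0.472
grasp_force: 0.0
```

Call:
drive_tool([
  {"x":0,"y":0,"z":0,"ax":0,"ay":0,"az":0,"hand":50},
  {"x":0,"y":0,"z":0,"ax":0,"ay":0,"az":0,"hand":60},
  {"x":0,"y":0,"z":0,"ax":0,"ay":0,"az":0,"hand":70},
  {"x":0,"y":0,"z":0,"ax":0,"ay":0,"az":0,"hand":70},
  {"x":0,"y":0,"z":0,"ax":0,"ay":0,"az":0,"hand":70},
])

```text
clock: 15.8
eef_pos: [535.1, -232.2, 143.6]
tcp_rot: [3.142, 0.0, 1.623]
contact_force: [0.0, -0.4, -0.9]
opening: 0.818
grasp_force: 0.0
```

```bash
python3 -c "
from h import *
st()"
```

```text
t 15.8 pos [ 535.1 -232.2  143.6] rpy [3.1416e+00 2.0000e-04 1.6229e+00] F [ 0.  -0.4 -0.9] T [-0.03 -0.    0.05] op 69.8 g 0.0 q [-0.41  0.36  1.79 -0.    0.99 -0.46]
```

Free, with no contact. Retreat straight up about 150 mm, then look.

Call:
drive_tool([
  {"x":0,"y":0,"z":-0.15,"ax":0,"ay":0,"az":0,"hand":70},
  {"x":0,"y":0,"z":-0.45,"ax":0,"ay":0,"az":0,"hand":70},
  {"x":0,"y":0,"z":-0.9,"ax":0,"ay":0,"az":0,"hand":70},
  {"x":0,"y":0,"z":-1.4,"ax":0,"ay":0,"az":0,"hand":70},
  {"x":0,"y":0,"z":-2,"ax":0,"ay":0,"az":0,"hand":70},
  {"x":-0.8,"y":0,"z":-2.6,"ax":0,"ay":0,"az":0,"hand":70},
  {"x":-1.5,"y":0,"z":-2.9,"ax":0,"ay":0,"az":0,"hand":70},
  {"x":-1.5,"y":0,"z":-2.9,"ax":0,"ay":0,"az":0,"hand":70},
])

```text
clock: 16.6
eef_pos: [540.3, -311.2, 293.0]
tcp_rot: [3.136, 0.005, 1.621]
contact_force: [-0.1, -0.5, -0.7]
opening: 0.815
grasp_force: 0.0
```

```bash
python3 -c "
from h import *
import cv2
st()
c=imaging.camera_info('wrist'); w=imaging.grab_frame('wrist')
for nm,p in (('plate',(80,70,20)),('',(80,-70,20)),('',(-80,-70,20)),('',(-80,70,20)),('tongue',(96,0,20)),('bar',(10,40,66)),('',(-10,40,66)),('',(-10,-40,66)),('',(10,-40,66)),('keeper',(86,36,28)),('',(86,-36,28))): print(nm,proj(c,tw(PR,p,113)).round(1))
s=imaging.grab_frame('side')[90:240,240:400]
m=np.hstack([cv2.resize(w,(480,300),interpolation=cv2.INTER_AREA),cv2.resize(s,(320,300),interpolation=cv2.INTER_CUBIC)])
cv2.imwrite('pics/e.png',m[:,:,::-1]); cv2.imwrite('pics/we.png',w[:,:,::-1])
z=cv2.resize(imaging.grab_frame('side')[90:250,240:400,::-1],None,fx=3.7,fy=3.7,interpolation=cv2.INTER_CUBIC); cv2.imwrite('pics/se.png',z)"
```

```text
t 16.6 pos [ 540.3 -311.2  293. ] rpy [3.1363 0.0051 1.6207] F [-0.1 -0.5 -0.7] T [ 0.   -0.08 -0.01] op 69.6 g 0.0 q [-0.52  0.28  1.55 -0.    1.3  -0.57]
plate [404.6  21.7]
 [394.9 173.1]
 [240.5 173.8]
 [229.2  22.1]
tongue [415.8 102.1]
bar [329.5  48.1]
 [304.5  48.2]
 [306.1 149.2]
 [329.1 149.1]
keeper [410.7  60.7]
 [405.1 140.4]
```

View pics/we.png

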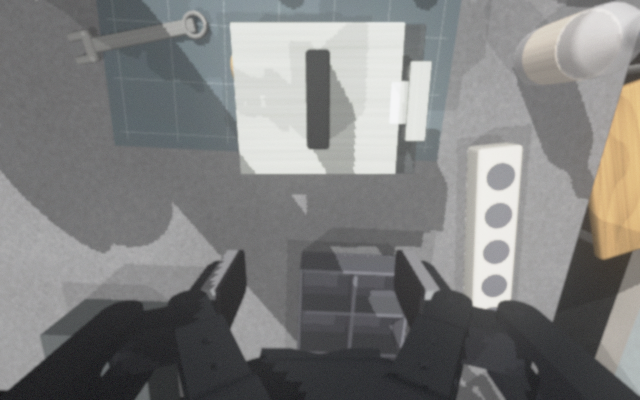

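View pics/se.png

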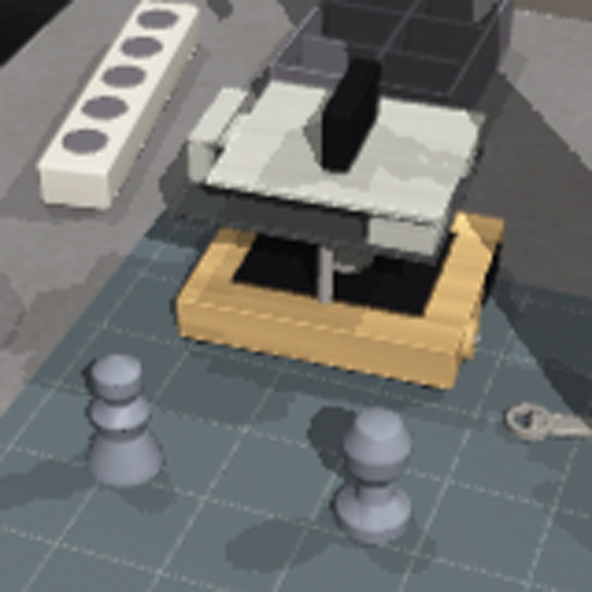

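The plate's corners at (230,22), (405,22), (396,174) and (240,174) match the home prediction within about 1 px. The tongue is under the keeper, and both prints are upright. I'll hand in.

```bash
python3 -c "
from rig import r
print(r.sign_off())"
```

```text
the job is handed in; nothing more can be done
None
```

The build plate is back on the printer's bed and released: tongue under the keeper, plate level and within about 1 mm of its home spot in the last wrist picture, both prints upright, arm clear, handed in at about 17 s.

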